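# Open the goods-lane barrier and slide the carton through

### The arm

A 7-joint arm with a two-finger parallel gripper is mounted at the origin on the work surface. World frame = base frame: x ahead of the robot, y to its left, z up, the work surface at z = 0. Lengths are in m, angles in rad, forces in N, time in s.
With the tool pointing down it reaches from about 0.35 to 0.9 m from the base axis. Payload 8.1 kg.
Tool frame: the origin (TCP) lies at the very end of the fingers, on their centre line; the grasp point (between the pads) lies 19 mm behind it (arm.grasp_offset is the distance from the TCP to the grasp point, in m); z points along the fingers, y is the direction in which the jaws open and shut (so a half turn about z gives the same grasp; the last joint's range is limited). The gripper opens to 92 mm and grips with 3 to 60 N. Pads are 19 mm wide; open, the fingers measure 130 mm over their backs; the gripper's body (75 mm by 190 mm) begins 47 mm behind the grasp point.
Start: joints at [1.006, 0.434, 0.025, 1.573, -0.012, 1.134, -0.075], TCP at [0.278, -0.56, 0.205] pointing down, gripper open.
Joint ranges: [-2.62, 2.62], [-0.44, 2.09], [-1.27, 1.32], [0.08, 2.57], [-1.32, 4.46], [0.12, 2], [-2.74, 2.74]. Speed limits (rad/s): [2.22, 2.22, 3.01, 3.01, 3.14, 3.14, 3.14].

### API

Orientations are given as a rotation vector (axis times angle).
In Python, from cell import arm, eyes, workorder gives the robot as it stands.
- The arm moves only by the shell command python3 -m inch 'ROWS' [FORCE]. ROWS is JSON, a list that holds one entry, the list of rows, each a list of 5 numbers: the closure, from 0 (fully open) to 1 (shut), then the shift along the tool's x, y, z in mm, then the turn about the tool's z in degrees. A call has 1 to 12 rows; each row shifts and turns the pose as measured when the row begins, along the tool's axes as they then stand; what a row does not reach is not made up. A row lasts 1/10 s, in which the tool goes at most 50 mm and 8.59 degrees, less where a joint would pass 70% of its speed; a pose out of reach is approached as far as the arm can. A call with a gripper value outside its range is refused whole. The fingers move at their own pace and stop on an object; FORCE is the grip in N (left out, the last holds). Time passes only in rows, so rows that do not move let the fingers close. It gives the time, the measured TCP pose, the force and the opening at its end, in the units of the state.
- arm.observe(): the state, without advancing time (a new reading comes with each control period).
- eyes.get_image(name): name is "side" or "top" or "wrist"; returns a dict with "frame" (400x640x3 uint8, blue, green, red), "intrinsics" (3x3 intrinsics, pixels), "rvec" (rotation vector, rad) and "tvec" (3), from world to camera coordinates, as OpenCV has them; the wrist camera has in their place "T_tool_cam" (4x4, takes a point from camera to tool coordinates, whose origin is the TCP and whose axes are the flange's). Camera axes: x right, y down, z forward; pixel columns grow to the right and rows downward; lengths in m; the calibration is good to about 2 mm. A picture is of the moment at which its call begins: read the wrist's pose just before it. There is no depth.
- workorder.sign_off(): hands the job in, once; it reports no verdict.
The state is a dict: "clock": time; "joints": joint angles; "dq": joint speeds; "joint_efforts": joint torques, N m; "position": TCP position; "ee_rot": TCP orientation; "force": force on the tool from outside, world axes, zero at the start; "ft_torque": the same for the moment, N m; "width": opening from 0.0 (shut) to 1.0 (fully open).
Only numpy, scipy, OpenCV 4.12 (cv2) and the standard library are available. Lean on these libraries where they do the work, as an engineer would, in place of code of your own. Each camera call takes 0.05 s, during which the arm holds its last target.

### The job

On the trade counter, push the counterweighted barrier arm of the goods lane up past its balance point so that it stays raised by itself. Then push the waiting cardboard carton along the lane through the open gate until it stands upright and wholly on the dark rubber mat at the other end of the lane. Push only: never lift or tip the carton, and leave alone the tin, the pot or the screwdriver.

Things in the scene. Friction and masses are not known exactly. Their poses are not given: they have to be found in the camera images.
- gate: fixed goods lane; origin on the table (z = 0) under its middle, below the lowered arm. y runs along the lane from the carton's end to the mat's end, x across it away from the robot, to the post. Turned up to 15 degrees. Metal bed 540 mm long (y -270 to 270), top at z = 6 mm; side rails 18 mm high, inner faces at x = -75 and 75, outer -85 and 85; end lip 18 mm high at y = 260; -y end open
- boom_pivot (a point): hinge point of the barrier arm, at x = 130 mm of the gate, 85 mm above the table; hinge line along the gate's y. The post round it is two grey cheeks 10 mm thick at y = -30 and 30, x = 110 to 150, up to z = 107 mm
- boom_end (a point): middle of the free end face of the barrier arm, a straight white bar 36 mm wide, 18 mm thick, with a black end sleeve, reaching 260 mm from the pivot. Lowered, it lies level across the lane, underside 76 mm above the table, its end towards the robot and 45 mm beyond the near rail's outer face, over bare table
- boom (a joint): arm angle in rad: 0 lowered and level (stop), 1.57 upright (stop). The free end swings up and away from the robot in the gate's x-z plane. Below its balance point, about 0.75, it falls back to 0; above, it falls on to 1.57 and stays; damped. 0.6 to 1.2 N up at the free end starts it
- carton: closed cardboard carton with paper tape on top, 110 mm (its x) by 80 mm (its y) by 90 mm high, 0.3 to 0.6 kg, origin at the centre of its underside. It stands on the lane bed 130 to 190 mm to the -y side of the gate's middle, between the rails, turned by up to 5 degrees. It is taller than the gap under the lowered arm
- mat_centre (a point): centre of the dark rubber mat let flush into the lane bed, 172.5 mm along +y of the gate's origin, 6 mm above the table. The mat is 165 mm long along the lane (y 90 to 255 mm) and fills the width between the rails
- tin: bystander: tin 72 mm across, 95 mm high, origin under its centre; on the robot's side of the lane, towards the mat's end
- pot: bystander: small black pot 68 mm across, 70 mm high, origin under its centre; beyond the lane, towards the mat's end
- driver: bystander: screwdriver, about 200 mm long, lying on the table roughly along the lane on the robot's side, towards the carton's end
- weight (a point): centre of the steel counterweight block 40 x 50 x 40 mm on the arm's tail: 50 mm behind (+x) and 37 mm above the pivot when the arm is lowered, swinging down behind the post as it rises
There are look-alikes about, which are no part of the job. What is shaped like the carton but green or yellow is not meant.

How it is judged:
By the outcome, as a careful person would: the job done as asked, in the order asked, and still so for the second after the job is handed in, with the robot touching nothing.
It also fails if it takes over 69 s, if anything falls off the work surface, if the arm or the gripper's body presses on something with over 40 N, if the wrist force passes 120 N, or if a joint passes its speed limit or range.

## Working session

There is one attempt and no reset: what is moved stays moved. The work goes in short steps, Python scripts to look and compute and a shell command to move; the robot and the scene stay as the last step left them, time stands still between calls to the robot, and variables do not carry over. Pictures are saved under pics/ and viewed, and the job is handed in when it is done.

```bash
ls -la; mkdir -p pics; python3 - <<'E'
from cell import arm, eyes, workorder
import cv2
s=arm.observe(); print(s); print(arm.grasp_offset)
for n in("side","top","wrist"):
    d=eyes.get_image(n); cv2.imwrite(f"pics/{n}0.png",d["frame"]); print(n,{k:v for k,v in d.items() if k!="frame"})
E
```

```text
total 12
drwxr-xr-x  3 agent agent 4096 Dec  6 11:09 .
drwxr-xr-x 23 root  root  4096 Dec  6 11:09 ..
drwxr-xr-x  2 agent agent 4096 Dec  6 11:09 pics
{'clock': 0.0, 'joints': array([ 1.00642852,  0.43520098,  0.02495505,  1.57405822, -0.01156857,
        1.13397579, -0.0751139 ]), 'dq': array([ 0.00041808,  0.0009777 , -0.00069832, -0.00026932, -0.00153709,
       -0.00185647, -0.00150361]), 'joint_efforts': array([ 5.55677889e-04, -6.67837644e+01,  9.85536352e-01, -3.14457214e+01,
       -6.05699373e-02,  4.27664851e-02,  2.11254055e-04]), 'position': array([ 0.27817576, -0.55910704,  0.20437349]), 'ee_rot': array([-3.05687142e+00, -7.18510207e-01,  7.75609692e-04]), 'force': array([-0.37941089,  0.50337782,  0.4275823 ]), 'ft_torque': array([0.03986456, 0.01879469, 0.04128759]), 'width': 0.9964034816510369}
0.0188
side {'intrinsics': array([[465.28652459,   0.        , 322.16779095],
       [  0.        , 465.28652459, 199.27372197],
       [  0.        ,   0.        ,   1.        ]]), 'rvec': array([ 0.7310445 , -2.53867566,  1.20364068]), 'tvec': array([0.43263807, 0.3034983 , 0.91180851])}
top {'intrinsics': array([[514.11159616,   0.        , 313.32344322],
       [  0.        , 514.11159616, 200.83629085],
       [  0.        ,   0.        ,   1.        ]]), 'rvec': array([ 2.12953062, -2.14783532,  0.15244525]), 'tvec': array([-0.04830083,  0.55809278,  1.4701776 ])}
wrist {'intrinsics': array([[344.77342899,   0.        , 319.61797581],
       [  0.        , 344.77342899, 198.88887395],
       [  0.        ,   0.        ,   1.        ]]), 'T_tool_cam': array([[-5.31899709e-04, -9.51574806e-01, -3.07416829e-01,
         8.41858423e-02],
       [ 9.99999849e-01, -4.63241963e-04, -2.96308591e-04,
        -5.44197612e-04],
       [ 1.39551415e-04, -3.07416940e-01,  9.51574908e-01,
        -1.79646490e-01],
       [ 0.00000000e+00,  0.00000000e+00,  0.00000000e+00,
         1.00000000e+00]])}
```

View pics/side0.png

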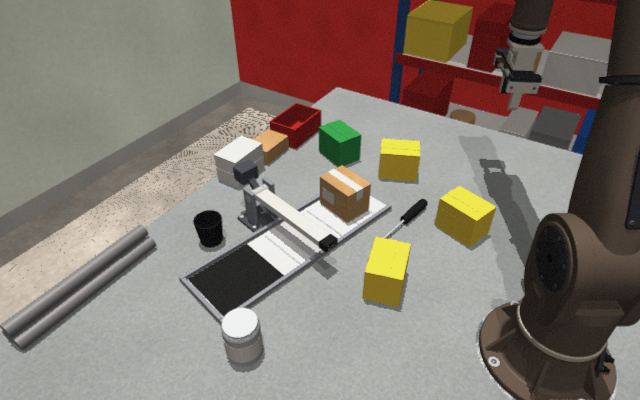

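View pics/top0.png

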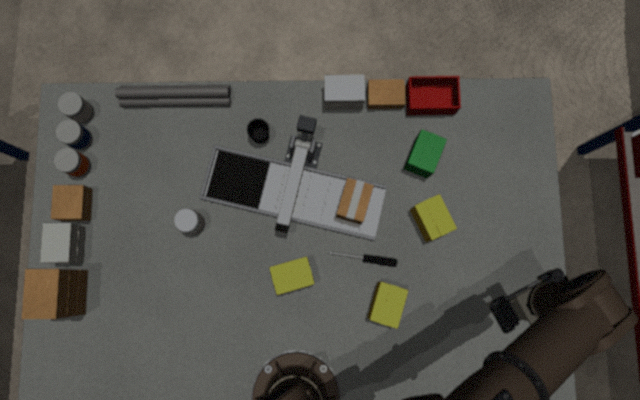

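View pics/wrist0.png

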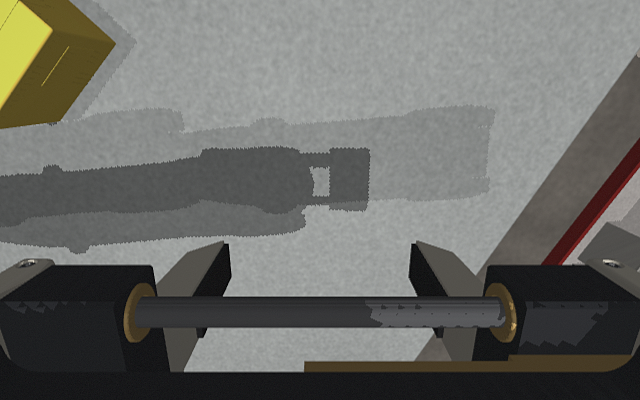

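The side view shows the brown taped carton in the lane at about (345,193), the lowered white arm with its black sleeve at (328,242), the mat at (235,280), tin (242,335) and pot (208,228). The top view shows the carton at (355,200), the arm's end at (283,225) and the mat at (238,180).

Carton candidates in the top view:
- Brown, on the lane (355,200).
- Green (427,153).
- Yellow (435,217), (388,305) and (292,275).
- Plain brown boxes (387,93) and (70,203), and a large one at (55,293), all at the table edge.

Only (355,200) is brown with paper tape and stands on the lane bed. I'll confirm it in an enlarged crop.

```bash
cat > h.py <<'E'
import numpy as np, cv2
from cell import arm, eyes
from scipy.spatial.transform import Rotation as R
def cam(n):
    d=eyes.get_image(n); K=d["intrinsics"]
    if n=="wrist":
        s=arm.observe(); T=np.eye(4); T[:3,:3]=R.from_rotvec(s["ee_rot"]).as_matrix(); T[:3,3]=s["position"]
        W=T@d["T_tool_cam"]; return d["frame"],K,W[:3,:3],W[:3,3]
    M=cv2.Rodrigues(d["rvec"])[0]; return d["frame"],K,M.T,-M.T@d["tvec"]
def ray(K,Rw,o,uv):
    return Rw@np.linalg.solve(K,np.array([uv[0],uv[1],1.0]))
def onz(c,uv,z):
    _,K,Rw,o=c; r=ray(K,Rw,o,uv); return o+r*(z-o[2])/r[2]
def tri(c1,u1,c2,u2):
    r1=ray(*c1[1:],u1); r2=ray(*c2[1:],u2)
    A=np.c_[r1,-r2]; t=np.linalg.lstsq(A,c2[3]-c1[3],rcond=None)[0]
    a=c1[3]+r1*t[0]; b=c2[3]+r2*t[1]; return (a+b)/2,np.linalg.norm(a-b)
def proj(c,p):
    _,K,Rw,o=c; q=K@(Rw.T@(np.asarray(p)-o)); return q[:2]/q[2]
E
python3 - <<'E'
from h import *
t=cam("top"); s=cam("side")
cv2.imwrite("pics/topc.png",cv2.resize(t[0][110:260,190:400],None,fx=3.8,fy=3.8,interpolation=cv2.INTER_CUBIC))
cv2.imwrite("pics/sidec.png",cv2.resize(s[0][150:330,170:430],None,fx=3,fy=3,interpolation=cv2.INTER_CUBIC))
E
```

```text
(no output)
```

View pics/topc.png

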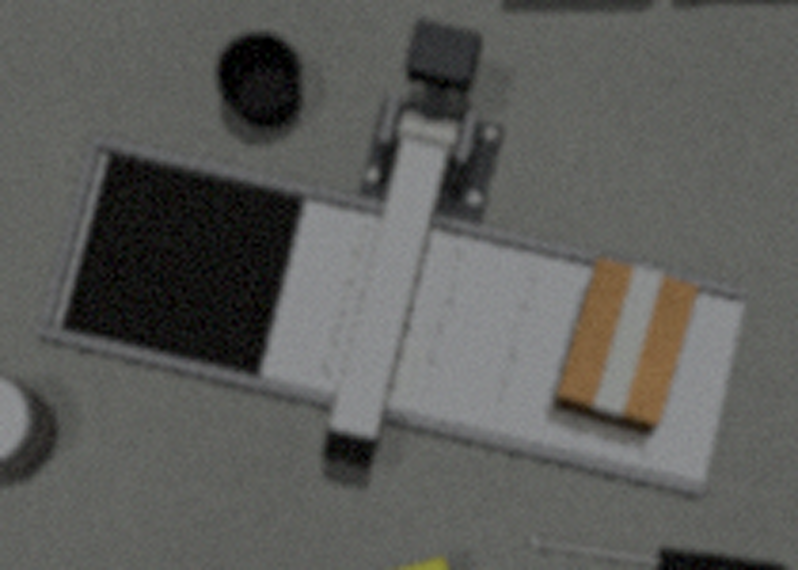

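View pics/sidec.png

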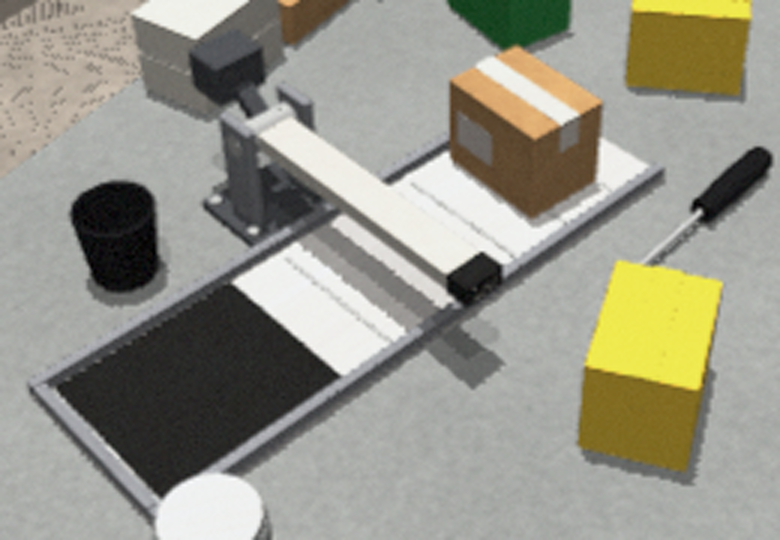

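The crop confirms it: brown with paper tape, standing between the rails at the -y end. Next I'll measure the gate, arm end and carton.

```bash
python3 - <<'E'
from h import *
t=cam("top"); s=cam("side")
T=lambda p:((p[0]+.5)/3.8-.5+190,(p[1]+.5)/3.8-.5+110)
S=lambda p:((p[0]+.5)/3-.5+170,(p[1]+.5)/3-.5+150)
# mat mask in top
hsv=cv2.cvtColor(t[0],cv2.COLOR_BGR2HSV)
m=((hsv[...,2]<35)).astype(np.uint8); m[:, :200]=0; m[:,275:]=0; m[:146]=0; m[212:]=0
n,l,st,ce=cv2.connectedComponentsWithStats(m); i=1+np.argmax(st[1:,4]); print("mat",st[i],ce[i])
c,_=cv2.findContours((l==i).astype(np.uint8),0,2); r=cv2.minAreaRect(c[0]); b=cv2.boxPoints(r); print(b.round(1))
W=np.array([onz(t,p,.006) for p in b]); print(W.round(4)); print([np.linalg.norm(W[k]-W[k-1]).round(4) for k in range(4)])
mc=onz(t,r[0],.006); print("mat centre",mc.round(4))
# mat via side corners (manual)
for p in [(58,388),(232,283),(340,376),(158,496)]: print("side mat",onz(s,S(p),.006).round(4))
# bed rail outer top corners top view
for nm,p in dict(farMat=(98,143),nearMat=(42,337),farOpen=(745,290),nearOpen=(705,488)).items(): print(nm,onz(t,T(p),.018).round(4))
for nm,p in dict(nearOpen=(664,172),farMat=(32,386)).items(): print("side",nm,onz(s,S(p),.018).round(4))
# carton top triangulated
for a,bb in [((600,260),(517,46)),((698,285),(603,101)),((652,428),(540,137)),((558,400),(450,84))]: pass
# order: need matching: print plane results
for p in [(600,260),(698,285),(655,428),(558,402)]: print("carton top T",onz(t,T(p),.096).round(4))
for p in [(517,46),(603,101),(538,138),(450,84)]: print("carton top S",onz(s,S(p),.096).round(4))
for nm,a,bb in [("boomend top L/R mid",(351,468),(474,282))]: print(nm,tri(t,T(a),s,S(bb)))
E
```

```text
mat [ 207  151   62   57 2374] [237.6853412  178.89806234]
[[206.6 195.4]
 [218.1 149.8]
 [268.4 162.4]
 [257.  208. ]]
[[0.5827 0.2696 0.006 ]
 [0.7242 0.2379 0.006 ]
 [0.6831 0.0833 0.006 ]
 [0.5429 0.1169 0.006 ]]
[np.float64(0.1578), np.float64(0.1449), np.float64(0.16), np.float64(0.1442)]
mat centre [0.6327 0.1768 0.006 ]
side mat [0.7215 0.2318 0.006 ]
side mat [0.6817 0.0746 0.006 ]
side mat [0.5482 0.109  0.006 ]
side mat [0.5911 0.2666 0.006 ]
farMat [0.729  0.2437 0.018 ]
nearMat [0.5721 0.2847 0.018 ]
farOpen [ 0.6045 -0.2702  0.018 ]
nearOpen [ 0.4485 -0.2346  0.018 ]
side nearOpen [ 0.4387 -0.2269  0.018 ]
side farMat [0.7299 0.2471 0.018 ]
carton top T [ 0.6143 -0.1516  0.096 ]
carton top T [ 0.5945 -0.2246  0.096 ]
carton top T [ 0.4872 -0.1901  0.096 ]
carton top T [ 0.5072 -0.1185  0.096 ]
carton top S [ 0.5913 -0.2276  0.096 ]
carton top S [ 0.4889 -0.1964  0.096 ]
carton top S [ 0.5108 -0.1236  0.096 ]
carton top S [ 0.6115 -0.1479  0.096 ]
boomend top L/R mid (array([0.46555016, 0.03827754, 0.08901954]), np.float64(0.012073269359339498))
```

Measured gate: origin about (0.590, 0.006), yaw about -13.9°. The arm end triangulates to (0.466, 0.038, 0.089), which agrees with the gate geometry. The carton centre is at gate (+5, -183) mm, turned about -2.5° relative to the lane.

The tool can't tilt, so I will pinch the boom end lightly, carry it round its arc and let go past the balance point. First I turn the jaws along the lane.

```bash
python3 -m inch '[[[0,0,0,0,8],[0,0,0,0,8],[0,0,0,0,8],[0,0,0,0,8],[0,0,0,0,8]]]'
```

```text
clock: 0.85
position: [0.2781, -0.5593, 0.2048]
ee_rot: [-3.114, 0.408, 0.0]
force: [-0.1, 0.4, 0.6]
width: 1.0
```

```bash
python3 -m inch '[[[0,4,-45,0,-1],[0,4,-48,0,0],[0,4,-48,0,0],[0,4,-48,0,0],[0,4,-48,0,0],[0,4,-48,0,0],[0,4,-48,0,0],[0,4,-48,0,0],[0,4,-48,0,0],[0,4,-48,0,0],[0,4,-48,0,0],[0,4,-48,0,0]]]'
python3 - <<'E'
from h import *
s=arm.observe(); print(s["position"],s["ee_rot"],s["joints"].round(2))
c=cam("wrist"); cv2.imwrite("pics/w1.png",c[0])
M=R.from_rotvec(s["ee_rot"]).as_matrix()
for p in [(.476,.035,.07)]: print((M.T@(np.array(p)-s["position"])*1000).round(1), proj(c,(.466,.038,.094)))
E
```

```text
clock: 2.05
position: [0.4713, -0.0045, 0.2043]
ee_rot: [3.11, -0.409, 0.008]
force: [1.4, -1.3, -0.4]
width: 1.003
[ 0.47127682 -0.00445679  0.20428495] [ 3.10969349 -0.40860588  0.0078221 ] [ 0.03  0.19 -0.16  1.93  0.04  1.02 -1.99]
[ -6.4 -39.9 134.1] [286.75971416 205.81578517]
```

View pics/w1.png

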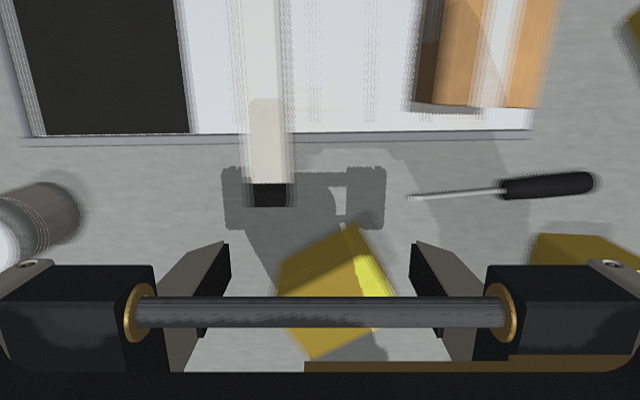

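The blurred wrist image shows the arm's black end at (269,195), the tin at (30,215) and a yellow look-alike at (330,280). I'll move above the end and look again once the arm is still.

```bash
python3 -m inch '[[[0,-6,-40,20,0],[0,0,0,0,0],[0,0,0,0,0]]]'
python3 - <<'E'
from h import *
s=arm.observe(); print(s["position"],s["ee_rot"],s["joints"].round(2))
c=cam("wrist"); cv2.imwrite("pics/w2.png",c[0])
M=R.from_rotvec(s["ee_rot"]).as_matrix()
print(2*np.degrees(np.arctan2(s["ee_rot"][1],s["ee_rot"][0])))
for p in [(.476,.035,.07)]: print((M.T@(np.array(p)-s["position"])*1000).round(1), proj(c,(.466,.038,.094)))
t=cam("top"); 
for p in [(292,262),(292,290),(271,263),(313,285),(308,259),(276,293)]: print(onz(t,p,.09).round(3))
E
```

```text
clock: 2.4
position: [0.4786, 0.045, 0.1864]
ee_rot: [-3.117, 0.384, -0.013]
force: [-0.4, -0.2, 0.4]
width: 1.0
[0.47855997 0.04501681 0.18639906] [-3.11667738  0.38406875 -0.01308649] [-0.04  0.23 -0.2   1.93  0.06  0.98 -2.08]
345.94969580277086
[ -1.   10.6 116.4] [333.07198167 206.53158604]
[0.378 0.008 0.09 ]
[0.301 0.008 0.09 ]
[0.376 0.066 0.09 ]
[ 0.314 -0.051  0.09 ]
[ 0.386 -0.037  0.09 ]
[0.293 0.052 0.09 ]
```

View pics/w2.png

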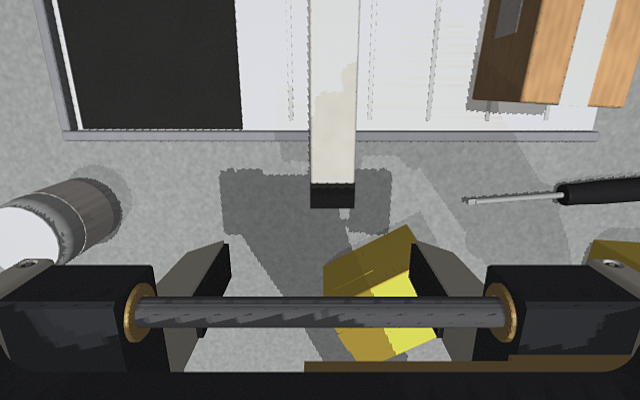

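The still image shows the arm's end at (332,208), as predicted at (333,206.5), and the bar runs straight in the picture. I'll go down with the jaws straddling it and close lightly.

```bash
python3 -m inch '[[[0,-1,10,40,0],[0,0,0,40,0],[0,0,0,34,0],[0,0,0,3,0],[0.3,0,0,0,0],[0.6,0,0,0,0],[0.9,0,0,0,0],[0.9,0,0,0,0],[0.9,0,0,0,0],[0.9,0,0,0,0]]]' 10
python3 - <<'E'
from h import *
s=arm.observe(); print(s["position"],s["force"].round(2),s["width"],s["joints"].round(2))
c=cam("side"); cv2.imwrite("pics/s2.png",cv2.resize(c[0][130:330,150:450],None,fx=2.6,fy=2.6))
E
```

```text
clock: 3.5
position: [0.4829, 0.0287, 0.0757]
ee_rot: [-3.112, 0.403, -0.038]
force: [-1.3, 0.6, -0.3]
width: 0.528
[0.48293417 0.02871887 0.07567131] [-1.29  0.6  -0.28] 0.5281668569523406 [-0.04  0.37 -0.17  2.07  0.11  0.69 -2.11]
```

View pics/s2.png

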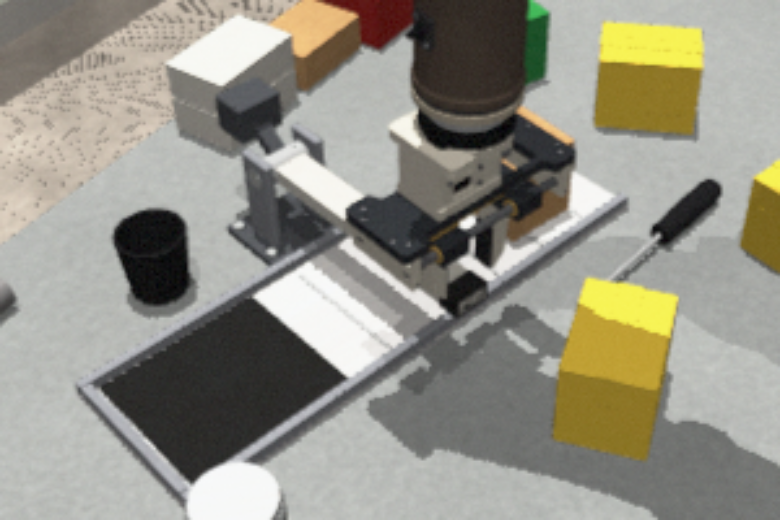

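The jaws straddle the bar just behind its sleeve, which sits at (465,290) in the crop. They are still closing, about 4 mm off centre and a little high. I'll trim that and finish closing.

```bash
python3 -m inch '[[[0.5,-6,-4,6,0],[0.5,0,0,2,0],[1,0,0,0,0],[1,0,0,0,0],[1,0,0,0,0],[1,0,0,0,0],[1,0,0,0,0],[1,0,0,0,0]]]' 10
```

```text
clock: 4.35
position: [0.4774, 0.0347, 0.0667]
ee_rot: [-3.113, 0.401, -0.037]
force: [-1.6, -0.4, 1.1]
width: 0.394
```

Gripped: the opening is 36.2 mm, which is the bar's width. Now the first half of the arc.

```bash
python3 -m inch '[[[1,1,0,-24,0],[1,4,0,-24,0],[1,6,0,-24,0],[1,8,0,-23,0],[1,11,0,-22,0],[1,0,0,0,0]]]' 10
python3 - <<'E'
from h import *
s=arm.observe(); p=s["position"]
M=R.from_rotvec(s["ee_rot"]).as_matrix()
g=p-M[:,2]*.0188; d=g[:2]-np.array([.590,.006])
gx=d@[.971,-.24]; print("gate",gx,d@[.24,.971],g[2],"theta",np.arctan2(g[2]-.085,.13-gx),"r",np.hypot(g[2]-.085,.13-gx), "tilt",M[:,2],s["width"])
E
```

```text
clock: 4.95
position: [0.5088, 0.0268, 0.1896]
ee_rot: [-3.11, 0.402, -0.049]
force: [-0.8, -1.4, 0.1]
width: 0.39
gate -0.08440477523420739 0.0005565227381128476 0.2083479131281074 theta 0.5220626729283809 r 0.24735423043944513 tilt [ 0.03176288  0.00100049 -0.99949493] 0.38992648775330424
```

```bash
python3 -m inch '[[[1,13,0,-20,0],[1,15,0,-19,0],[1,17,0,-18,0],[1,19,0,-16,0],[1,12,0,-9,0],[1,0,0,0,0]]]' 10
python3 - <<'E'
from h import *
s=arm.observe(); p=s["position"]
M=R.from_rotvec(s["ee_rot"]).as_matrix()
g=p-M[:,2]*.0188; d=g[:2]-np.array([.590,.006])
gx=d@[.971,-.24]; print("gate",gx,d@[.24,.971],g[2],"theta",np.arctan2(g[2]-.085,.13-gx),"r",np.hypot(g[2]-.085,.13-gx), "tilt",M[:,2],s["width"])
c=cam("side"); cv2.imwrite("pics/s3.png",c[0])
E
```

```text
clock: 5.55
position: [0.5842, 0.0079, 0.2748]
ee_rot: [-3.108, 0.401, -0.056]
force: [-4.6, -0.5, 6.5]
width: 0.387
gate -0.006690880495390729 0.0002273179636443198 0.29363368240127935 theta 0.990794065019268 r 0.24942415729620715 tilt [ 0.03611194  0.00313118 -0.99934285] 0.38731873464972927
```

View pics/s3.png

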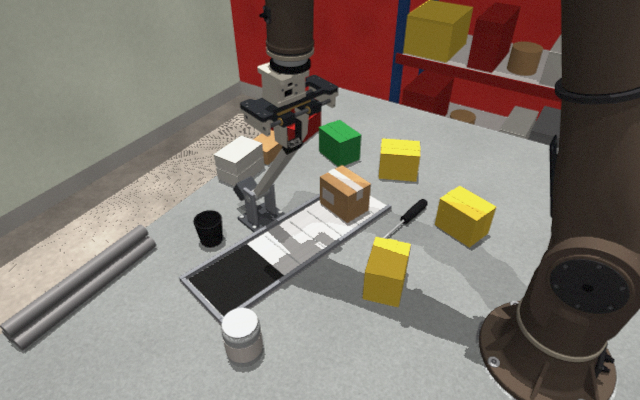

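The arm is at 0.99 rad, past its balance point, with the jaws at (295,130). Now I let go.

```bash
python3 -m inch '[[[0,0,0,0,0],[0,0,0,0,0],[0,0,0,0,0],[0,0,0,0,0],[0,0,0,0,0],[0,-10,0,-15,0],[0,-20,0,-15,0],[0,-30,0,0,0],[0,-30,0,0,0]]]'
python3 - <<'E'
from h import *
s=arm.observe(); print(s["joints"].round(2),s["ee_rot"])
c=cam("side"); cv2.imwrite("pics/s4.png",c[0])
t=cam("top"); cv2.imwrite("pics/t4.png",t[0])
E
```

```text
clock: 6.5
position: [0.491, 0.0314, 0.3021]
ee_rot: [-3.108, 0.403, -0.049]
force: [0.2, -0.3, 0.6]
width: 1.002
[-0.01  0.14 -0.19  1.75  0.03  1.23 -2.03] [-3.10815678  0.40298663 -0.04855129]
```

View pics/s4.png

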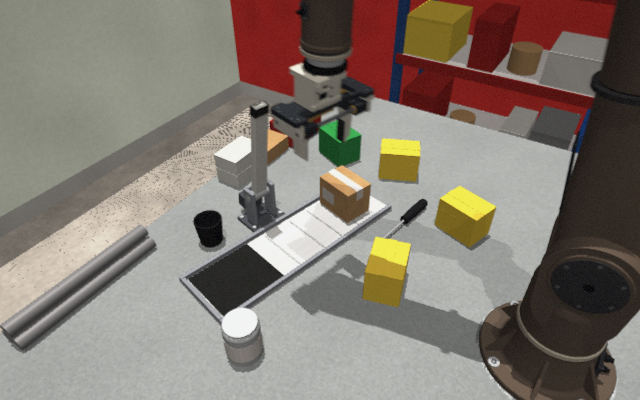

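View pics/t4.png

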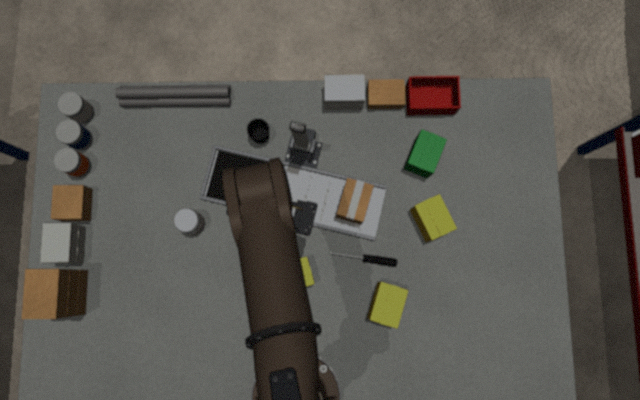

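The arm stands upright by itself at (260,140-220) in the side view. Next I turn the jaws across the lane for the push.

```bash
python3 -m inch '[[[0.3,0,0,0,-8.2],[0.3,0,0,0,-8.2],[0.3,0,0,0,-8.2],[0.3,0,0,0,-8.2],[0.3,0,0,0,-8.2],[0.3,0,0,0,-8.2],[0.3,0,0,0,-8.2],[0.3,0,0,0,-8.2],[0.3,0,0,0,-8.2],[0.3,0,0,0,-8.2],[0.3,0,0,0,-8]]]'
python3 - <<'E'
from h import *
s=arm.observe(); M=R.from_rotvec(s["ee_rot"]).as_matrix()
print(np.degrees(np.arctan2(M[1,0],M[0,0])),M[:,2],s["joints"].round(2))
print(M.T@(np.array([.5317,-.2423,.20])-s["position"]))
E
```

```text
clock: 7.7
position: [0.4904, 0.0327, 0.3142]
ee_rot: [2.405, 1.979, 0.057]
force: [-0.5, -0.1, 0.4]
width: 0.7
78.90311074884421 [ 0.04498151  0.00252509 -0.99898463] [ 0.11  0.13 -0.33  1.73  0.05  1.25 -0.42]
[-0.26313856  0.08849779  0.11523576]
```

```bash
python3 -m inch '[[[0.45,-42,15,20,2.8],[0.45,-44,15,20,0],[0.45,-44,15,20,0],[0.45,-44,15,20,0],[0.45,-44,15,20,0],[0.45,-44,12,10,0],[0.45,0,0,0,0],[0.45,0,0,0,0]]]'
python3 - <<'E'
from h import *
s=arm.observe(); M=R.from_rotvec(s["ee_rot"]).as_matrix()
print(np.degrees(np.arctan2(M[1,0],M[0,0])),M[:,2],s["joints"].round(2))
print(M.T@(np.array([.5317,-.2423,.042])-s["position"]))
c=cam("wrist"); cv2.imwrite("pics/w5.png",c[0])
E
```

```text
clock: 8.5
position: [0.5259, -0.2475, 0.2102]
ee_rot: [2.438, 1.925, 0.071]
force: [1.1, 0.4, 0.5]
width: 0.549
76.61097062929431 [ 0.05713227  0.00108504 -0.99836603] [ 0.47  0.34 -0.15  1.72  0.03  1.04  0.09]
[ 0.00398234 -0.00485269  0.16830768]
```

View pics/w5.png

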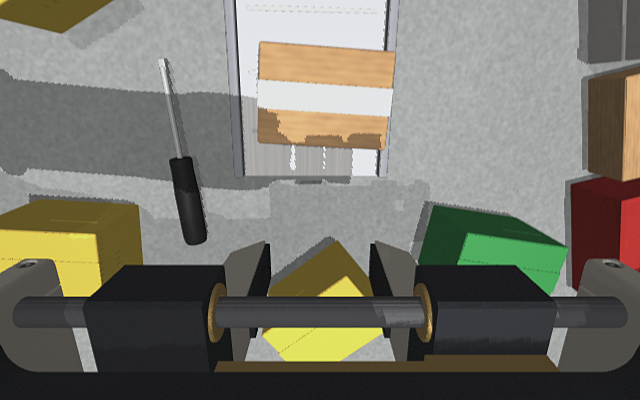

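The wrist view shows the carton top (258-395, 40-150) with its back edge along v≈145, the lane's open end at v≈178, the screwdriver well to the left, and yellow and green look-alikes behind. I'll check clearances before going down.

```bash
python3 - <<'E'
from h import *
c=cam("wrist"); t=cam("top")
O=np.array([.590,.006]); X=np.array([.971,-.24]); Y=np.array([.24,.971])
g=lambda p:((np.array([(p[:2]-O)@X,(p[:2]-O)@Y]))*1000).round(0)
for p in [(258,145),(385,150),(396,52),(259,41)]: print("carton",g(onz(c,p,.096)))
for p in [(240,177),(381,175)]: print("bed end",g(onz(c,p,.018)))
for p in [(413,207),(440,194),(457,228),(430,241)]: print("yellow T",g(onz(t,p,.09)))
for p in [(420,130),(447,138),(433,177),(407,166)]: print("green T",g(onz(t,p,.09)))
s=arm.observe(); print("tcp",g(s["position"]))
for p in [(330,236),(384,300)]: print("yellow W",g(onz(c,p,.09)), g(onz(c,p,0.0)))
E
```

```text
carton [ -48. -222.]
carton [  61. -226.]
carton [  65. -147.]
carton [ -44. -141.]
bed end [ -78. -268.]
bed end [  78. -267.]
yellow T [  24. -347.]
yellow T [  78. -414.]
yellow T [  -6. -479.]
yellow T [ -60. -413.]
green T [ 250. -320.]
green T [ 244. -401.]
green T [ 122. -384.]
green T [ 136. -306.]
tcp [  -1. -260.]
yellow W [  15. -309.] [  24. -348.]
yellow W [  72. -380.] [  97. -440.]
```

```bash
python3 -m inch '[[[0.45,2,-1,40,0],[0.45,1,-1,40,0],[0.45,1,0,40,0],[0.45,0,0,30,0],[0.45,0,0,14,0],[0.45,0,0,0,0]]]'
python3 - <<'E'
from h import *
O=np.array([.590,.006]); X=np.array([.971,-.24]); Y=np.array([.24,.971])
s=arm.observe(); M=R.from_rotvec(s["ee_rot"]).as_matrix(); p=s["position"]
print("gate",(p[:2]-O)@X,(p[:2]-O)@Y,p[2],"head",np.degrees(np.arctan2(M[1,0],M[0,0])),M[:,2],s["joints"].round(2),s["force"])
c=cam("side"); cv2.imwrite("pics/s6.png",cv2.resize(c[0][100:300,200:500],None,fx=2.6,fy=2.6))
E
```

```text
clock: 9.25
position: [0.5426, -0.2322, 0.0488]
ee_rot: [2.414, 1.939, 0.086]
force: [0.5, 0.7, 0.4]
width: 0.549
gate 0.01111227666195166 -0.2427263560788834 0.04880293965360524 head 77.57889896956101 [ 7.07735915e-02  7.42477654e-04 -9.97492129e-01] [ 0.43  0.52 -0.14  1.88  0.08  0.68  0.03] [0.53174792 0.66214847 0.42697059]
```

View pics/s6.png

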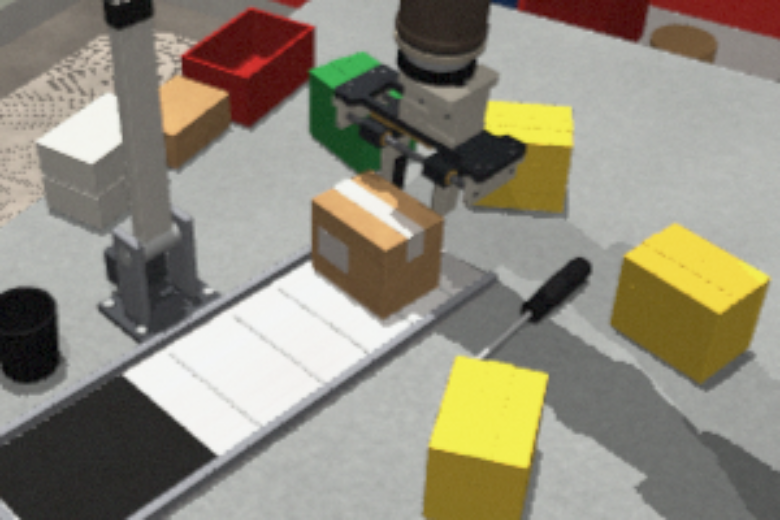

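Everything is clear: the fingers are behind the carton and the body sits above its top. I'll trim height and heading, then start pushing.

```bash
python3 -m inch '[[[0.45,0,0,7,1.5],[0.45,10,0,0,0],[0.45,15,0,0,0],[0.45,20,0,0,0],[0.45,20,0,0,0],[0.45,20,0,0,0],[0.45,0,0,0,0]]]'
cat > st.py <<'E'
from h import *
import sys
O=np.array([.590,.006]); X=np.array([.971,-.24]); Y=np.array([.24,.971])
s=arm.observe(); M=R.from_rotvec(s["ee_rot"]).as_matrix(); p=s["position"]
print("gate",(p[:2]-O)@X,(p[:2]-O)@Y,p[2],"head",np.degrees(np.arctan2(M[1,0],M[0,0])),"z",M[:,2].round(3),s["force"].round(1))
c=cam("side"); cv2.imwrite(f"pics/{sys.argv[1]}.png",cv2.resize(c[0][100:350,150:450],None,fx=2.4,fy=2.4))
E
python3 st.py s7
```

```text
clock: 10.0
position: [0.5695, -0.1436, 0.0509]
ee_rot: [2.434, 1.9, 0.097]
force: [0.0, 0.1, 0.1]
width: 0.551
gate 0.015977657679091633 -0.1501375021571396 0.05092103073609019 head 76.00380091444275 z [ 0.082 -0.003 -0.997] [0.  0.1 0.1]
```

View pics/s7.png

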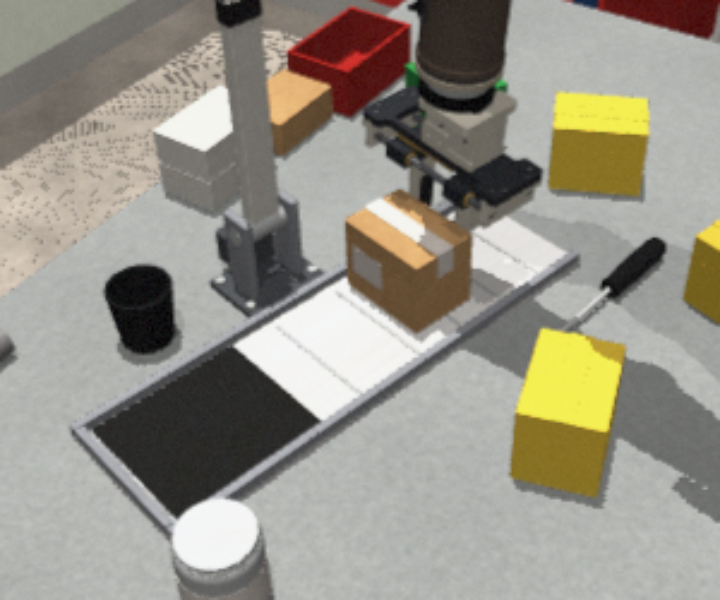

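The carton is sliding and upright, but the tool has drifted to x=+16 mm. I'll measure the carton pose with the wrist camera.

```bash
cat > cp.py <<'E'
from h import *
import sys
O=np.array([.590,.006]); X=np.array([.971,-.24]); Y=np.array([.24,.971])
c=cam(sys.argv[2] if len(sys.argv)>2 else "wrist"); f=c[0]; cv2.imwrite(f"pics/{sys.argv[1]}.png",f)
hsv=cv2.cvtColor(f,cv2.COLOR_BGR2HSV)
print(hsv[100,320],hsv[60,300])
E
python3 cp.py w8; python3 cp.py t8 top
```

```text
[ 16 112 184] [ 16 114 195]
[ 53  10 101] [ 14  38 134]
```

View pics/w8.png

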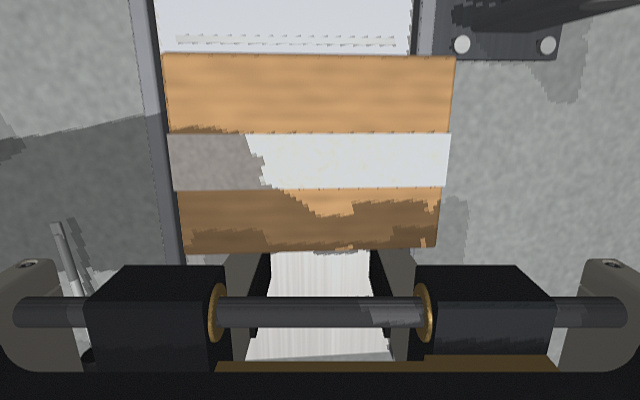

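View pics/t8.png

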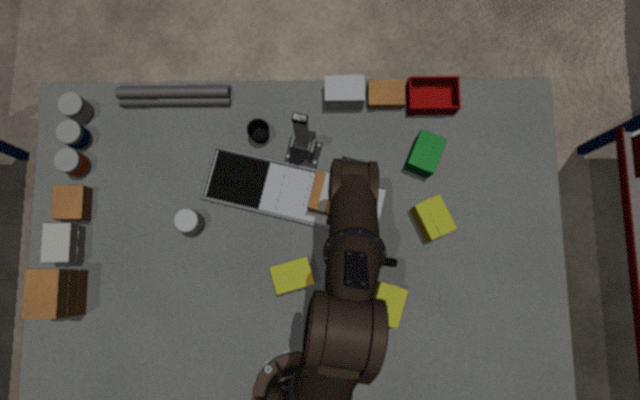

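```bash
python3 - <<'E'
from h import *
O=np.array([.590,.006]); X=np.array([.971,-.24]); Y=np.array([.24,.971])
c=cam("wrist")
P=np.array([onz(c,p,.096)[:2]-O for p in [(162,53),(456,55),(436,248),(182,254)]]); G=np.c_[P@X,P@Y]*1000
print(G.round(0),G.mean(0)); M=R.from_rotvec(arm.observe()["ee_rot"]).as_matrix(); print(M.round(3))
E
```

```text
[[ -43.  -60.]
 [  64.  -61.]
 [  64. -140.]
 [ -45. -137.]] [  9.85658214 -99.58827537]
[[ 0.248  0.966  0.08 ]
 [ 0.969 -0.248 -0.006]
 [ 0.015  0.079 -0.997]]
```

The carton is square with the lane, centred at gate (10, -100) mm. I continue the push with a small correction sideways and downwards.

```bash
python3 -m inch '[[[0.45,20,-2,4,0],[0.45,20,-2,4,0],[0.45,20,-2,3,0],[0.45,20,-2,3,0],[0.45,20,-2,2,0],[0.45,20,-1,2,0],[0.45,0,0,0,0]]]'; python3 st.py s9; python3 cp.py w9
```

```text
clock: 10.9
position: [0.589, -0.0462, 0.0336]
ee_rot: [2.452, 1.859, 0.082]
force: [-0.2, 0.4, -0.8]
width: 0.549
gate 0.011546215797345969 -0.05095318896436993 0.03363782984021295 head 74.34018755427965 z [ 0.081 -0.019 -0.997] [-0.2  0.4 -0.8]
[ 16 112 193] [ 16 113 201]
```

View pics/s9.png

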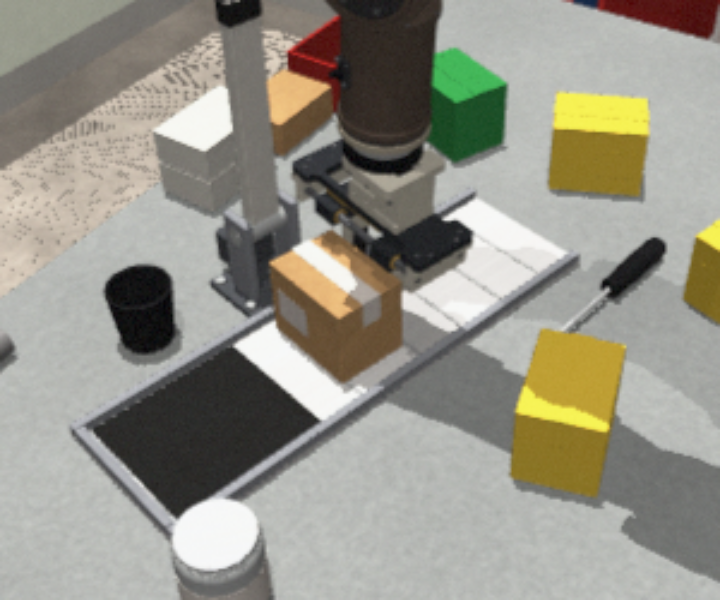

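View pics/w9.png

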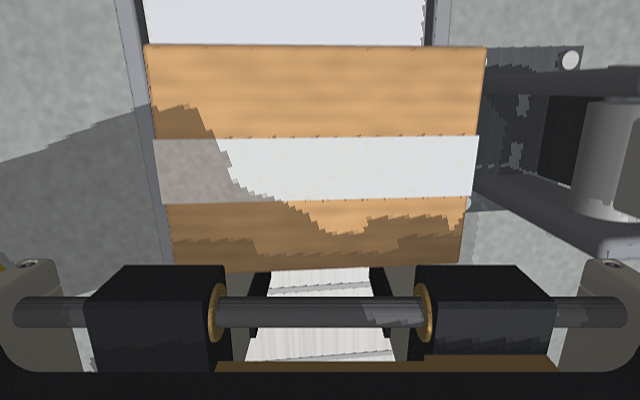

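The carton is square and approaching the gate. The tool has dropped to z=0.034, too close to the carton's top, and sits a bit near the post. I back off a little, raise, shift away from the post and straighten.

```bash
python3 -m inch '[[[0.45,-8,0,0,0],[0.45,0,-6,-8,-2],[0.45,0,-5,-4,0],[0.45,0,0,0,0]]]'; python3 st.py s10
```

```text
clock: 11.4
position: [0.572, -0.0598, 0.0457]
ee_rot: [2.422, 1.893, 0.075]
force: [0.5, 0.4, -0.9]
width: 0.55
gate -0.0016356927987116012 -0.0682379327525306 0.04570474430870913 head 76.00967652196465 z [ 0.079 -0.023 -0.997] [ 0.5  0.4 -0.9]
```

View pics/s10.png

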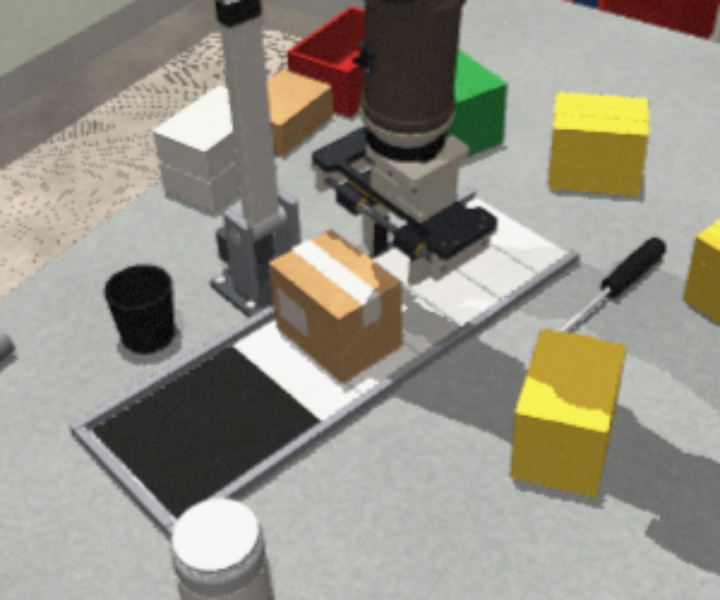

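```bash
python3 -m inch '[[[0.45,20,-1,1,0],[0.45,20,-1,1,0],[0.45,20,-1,1,0],[0.45,20,-1,1,0],[0.45,20,-1,0,0],[0.45,0,0,0,0]]]'; python3 st.py s11
```

```text
clock: 12.05
position: [0.5937, 0.0349, 0.0422]
ee_rot: [2.425, 1.88, 0.073]
force: [0.6, 0.1, -0.1]
width: 0.551
gate -0.003324787182527428 0.028945550413593785 0.04219169997119819 head 75.53040244029495 z [ 0.082 -0.028 -0.996] [ 0.6  0.1 -0.1]
```

View pics/s11.png

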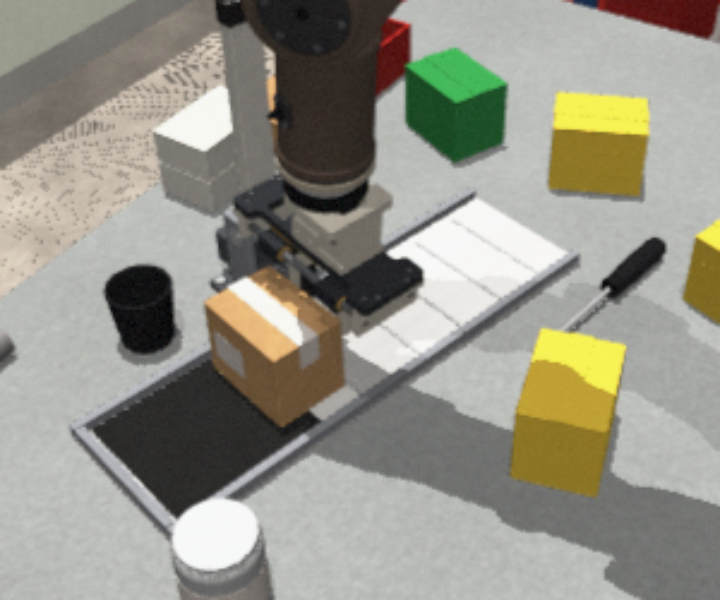

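Through the gate cleanly, with the barrier still upright. The carton's front is on the mat. About 93 mm to go.

```bash
python3 -m inch '[[[0.45,20,0,0,0],[0.45,20,0,0,0],[0.45,20,0,0,0],[0.45,12,0,0,0],[0.45,8,0,0,0],[0.45,0,0,0,0]]]'; python3 st.py s12;  python3 cp.py w12
```

```text
clock: 12.7
position: [0.6125, 0.0986, 0.0408]
ee_rot: [2.433, 1.861, 0.058]
force: [-0.8, -0.0, 0.3]
width: 0.551
gate -0.0003245433510954704 0.09530697567624927 0.040771676231511525 head 74.76648887245862 z [ 0.077 -0.039 -0.996] [-0.8 -0.   0.3]
[ 16 112 207] [17 39 46]
```

View pics/s12.png

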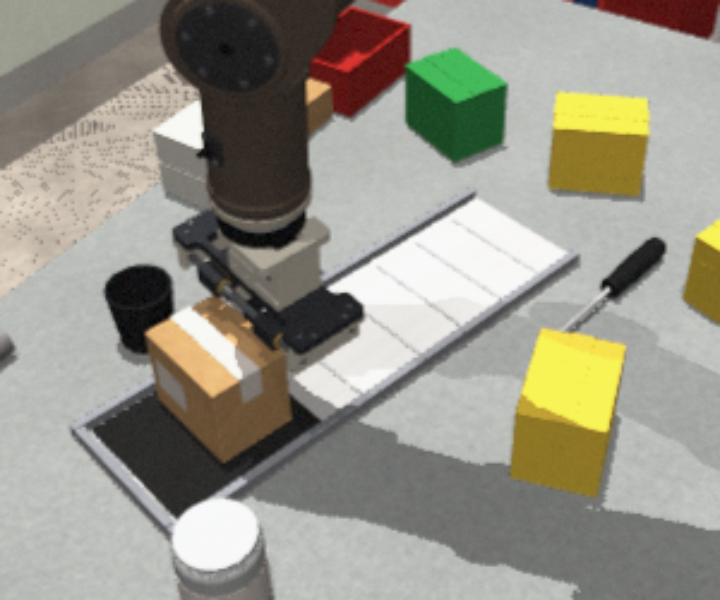

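View pics/w12.png

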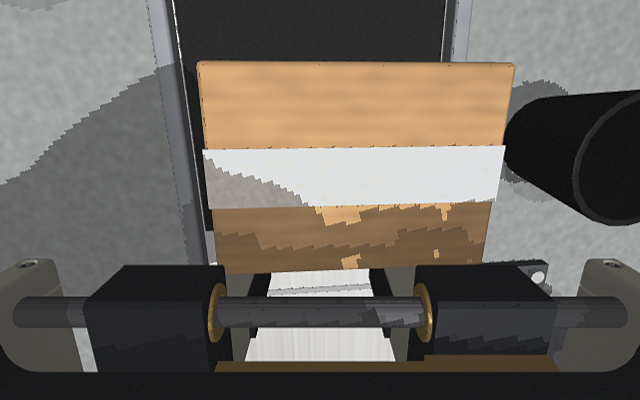

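The carton is nearly all on the mat, square, with its back edge about 14 mm past the mat's start. About 28 mm more will centre it.

```bash
python3 -m inch '[[[0.45,10,0,0,-1],[0.45,10,0,0,0],[0.45,8,0,0,0],[0.45,5,0,0,0],[0.45,0,0,0,0]]]'; python3 st.py s13
python3 -m inch '[[[0.45,-15,0,0,0],[0.45,-30,0,0,0],[0.45,-30,0,0,0],[0.45,-30,0,0,0],[0.45,0,0,-30,0],[0.45,0,0,-30,0],[0.45,0,0,-40,0],[0.45,0,0,0,0]]]'; python3 st.py s14; python3 cp.py w14
```

```text
clock: 13.3
position: [0.6212, 0.1286, 0.0402]
ee_rot: [2.418, 1.877, 0.053]
force: [0.7, -1.7, 0.4]
width: 0.549
gate 0.0009245575438847993 0.12652354190416687 0.04017007441039536 head 75.60439832813061 z [ 0.076 -0.042 -0.996] [ 0.7 -1.7  0.4]
clock: 14.15
position: [0.5818, 0.0214, 0.143]
ee_rot: [2.422, 1.878, 0.049]
force: [0.3, 0.0, -0.8]
width: 0.551
gate -0.011606607580324913 0.012980645220405594 0.1429611979578566 head 75.54448837501118 z [ 0.072 -0.041 -0.997] [ 0.3  0.  -0.8]
[110   6 236] [30  5 47]
```

View pics/s14.png

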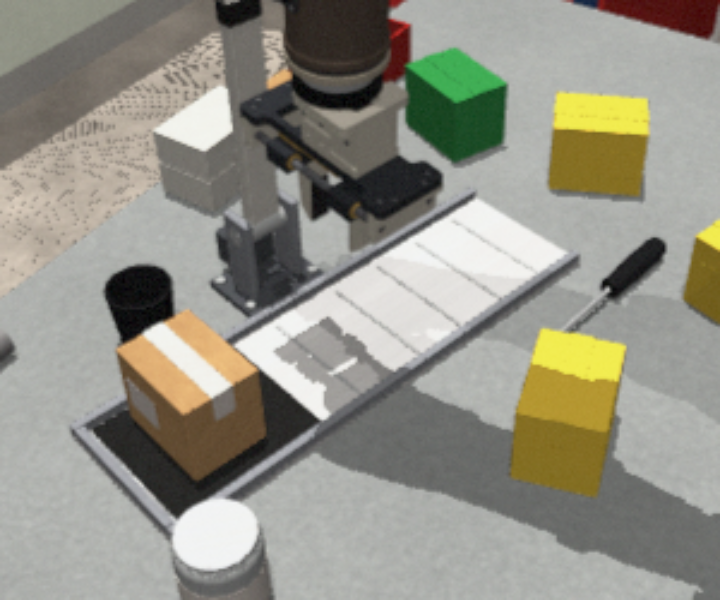

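View pics/w14.png

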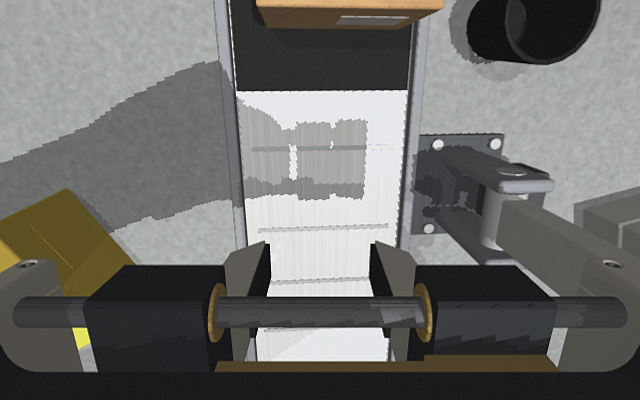

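The carton stands upright on the mat with dark mat showing behind it (wrist view, white/mat edge at v≈90, carton base at v≈28). I move clear of the barrier and verify from above.

```bash
python3 -m inch '[[[0.45,0,-40,-20,0],[0.45,0,-40,-20,0],[0.45,-30,-20,-20,0],[0.45,-45,0,0,0],[0.45,-45,0,0,0],[0.45,-45,0,0,0],[0.45,-45,0,0,0],[0.45,-45,0,0,0],[0.45,-40,0,0,0],[0.45,0,0,0,0],[0.45,0,0,0,0]]]'; python3 st.py s15
python3 - <<'E'
from h import *
t=cam("top"); cv2.imwrite("pics/t15.png",cv2.resize(t[0][100:260,170:410],None,fx=3.3,fy=3.3,interpolation=cv2.INTER_CUBIC))
E
```

```text
clock: 15.35
position: [0.389, -0.247, 0.1861]
ee_rot: [2.432, 1.893, 0.018]
force: [-0.0, 0.8, -0.5]
width: 0.548
gate -0.13441732017545996 -0.2939398437745235 0.18607825988905546 head 75.75894741746987 z [ 0.046 -0.04  -0.998] [-0.   0.8 -0.5]
```

View pics/s15.png

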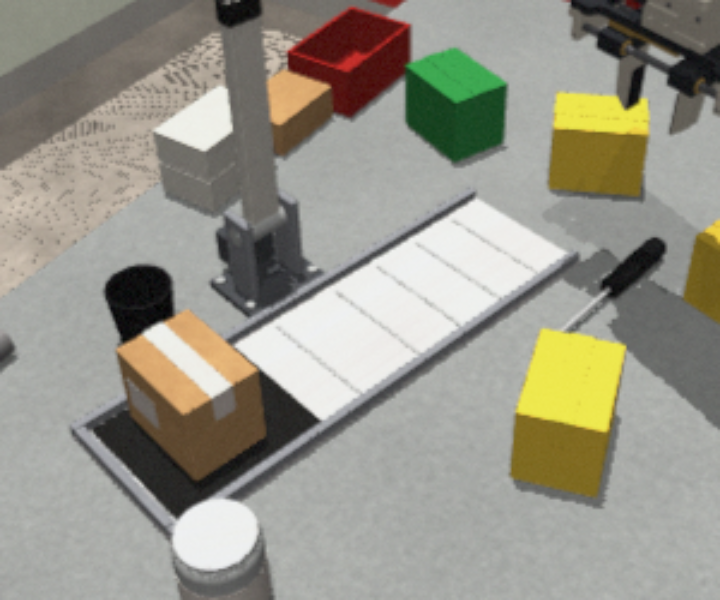

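View pics/t15.png

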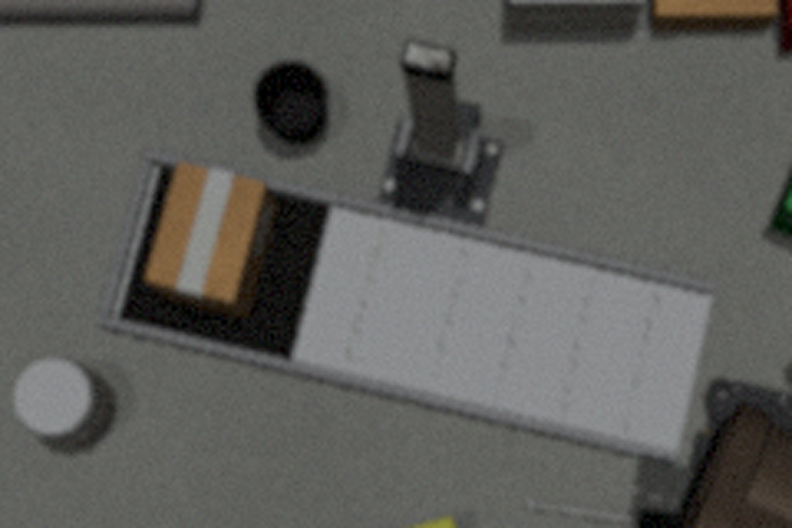

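```bash
python3 - <<'E'
from h import *
O=np.array([.590,.006]); X=np.array([.971,-.24]); Y=np.array([.24,.971])
t=cam("top"); s=cam("side")
T=lambda p:((p[0]+.5)/3.3-.5+170,(p[1]+.5)/3.3-.5+100)
S=lambda p:((p[0]+.5)/2.4-.5+150,(p[1]+.5)/2.4-.5+100)
f=lambda c,ps,z:np.array([[ (q[:2]-O)@X*1000,(q[:2]-O)@Y*1000] for q in [onz(c,p,z) for p in ps]]).round(0)
a=f(t,[T(p) for p in [(180,163),(268,182),(235,306),(145,278)]],.096); print("top",a.tolist(),a.mean(0))
a=f(s,[S(p) for p in [(118,350),(186,310),(260,368),(190,414)]],.096); print("side top face",a.tolist(),a.mean(0))
print("side base near corners",f(s,[S(p) for p in [(266,434),(198,480),(132,424)]],.006).tolist())
p1=tri(t,T((428,50)),s,S((238,2))); print(p1)
print("mat start",f(t,[T(p) for p in [(328,206),(292,357)]],.006).tolist())
E
```

```text
top [[63.0, 218.0], [64.0, 139.0], [-49.0, 139.0], [-43.0, 221.0]] [  8.75 179.25]
side top face [[62.0, 215.0], [63.0, 140.0], [-45.0, 136.0], [-47.0, 213.0]] [  8.25 176.  ]
side base near corners [[-43.0, 137.0], [-43.0, 215.0], [55.0, 221.0]]
(array([ 0.71937494, -0.02557347,  0.33995379]), np.float64(0.007986766440198965))
mat start [[73.0, 96.0], [-71.0, 93.0]]
```

Both views put the carton at y 137–221 mm on the mat (90–255), square and upright. The barrier tip is at (0.719, -0.026, 0.340), which means upright. I'm handing the job in.

```bash
python3 - <<'E'
from cell import workorder
print(workorder.sign_off())
E
```

```text
the job is handed in; nothing more can be done
None
```

The barrier arm is raised and stays up by itself, and the carton stands upright and wholly on the mat. I handed the job in at about 15 s of the 69 s allowed.

- **Barrier:** The tool cannot tilt to get under the bar, so I did not push it up. I pinched its free end with 10 N, carried it round its arc to 0.99 rad and let go. It fell on to upright, and at the end its tip triangulated to 0.340 m high, against 0.345 m expected.
- **Carton:** I pushed it along the lane and through the open gate with the half-closed fingers. Top and side views put it at y of about 137–221 mm on the mat (90–255 mm), square to the lane and between the rails.
- **Robot and bystanders:** The arm ended clear of everything, and no step reading showed more than about 8 N at the wrist. I kept clear of the tin, pot and screwdriver, and they look unmoved in the last pictures.
- **Off-nominal:** During the push the tool leaned up to about 5° and once sank to z = 0.034 m, close to the carton's top. I backed off and raised it. The force reading then was about 1 N, so I saw no sign of pressing. The last two-view rays for the barrier tip missed each other by 8 mm, so that height is approximate. No check failed.

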